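# Tip the coffee carton flat into the label frame and start the printer

### The job

At the labelling bench of a coffee roastery, push over the carton that stands on the rubber mat, so that it lies flat on a broad side entirely inside the frame outlined on the mat, then press the button on top of the label printer fully down and let it come up again. Only push: the carton must not be lifted or carried, and the button must not be pressed before the carton is down. Leave the other things on the bench where they stand.

Things in the scene. Friction and masses are not known exactly. Their poses are not given: they have to be found in the camera images.
- carton: Cardboard carton to push over: 90 mm wide (x), 60 thick (y), 170 tall (z), 0.2 to 0.42 kg. Origin: centre of its underside; z to its head. It starts upright on the mat, astride the short frame line at the mat's +y end, centre 105 to 125 mm from the frame's centre, broad sides nearly parallel to that line. Pushed near its head it tips about its lower edge, barely sliding, and falls once it leans over 20 degrees.
- foot_a (a point): Point on the carton: middle of the thickness at the underside, at the edge of its width on the -x side (x -45, y 0, z 0 mm in the carton's axes).
- foot_b (a point): Point on the carton: as foot_a, on the +x side (x 45, y 0, z 0 mm).
- head_a (a point): Point on the carton: middle of the thickness at the top face, -x side (x -45, y 0, z 170 mm).
- head_b (a point): Point on the carton: as head_a, on the +x side (x 45, y 0, z 170 mm).
- mat: Fixed dark rubber mat, 220 mm (its x) by 380 mm (its y), 12 mm thick, lying on the bench. Origin at the centre of its underside. A thin light outline on its top marks the frame.
- frame (a point): Centre of the marked frame, on the mat's top face, axes as the mat's. Inside its lines the frame measures 140 mm along x and 220 mm along y; the lines are flat, 4 mm wide.
- printer: Fixed black label printer, a box 150 x 150 mm and 105 mm high, on the bench on the other side from the mat. Origin at the centre of its underside.
- button_top (a point): Centre of the top face of the printer's light round push button, 32 mm across, in a grey housing on the printer's top; it is pressed straight down.
- button (a joint): Travel of that button: 0 when up, 0.006 m when fully down; its spring takes about 4 N to press fully and lifts it again.
- spare_carton: Bystander: a second carton, same size and look, standing on the bench itself behind the printer (the side away from the robot). Origin at the centre of its underside.
- jar: Bystander: amber jar 56 mm across, 85 mm tall, standing on the mat at its -y end, outside the frame (axis about 155 mm from the frame's centre). Origin at the centre of its underside.
- bowl: Bystander: white bowl 84 mm across, 60 mm high, on the bench beside the mat's far (+x) edge. Origin at the centre of its underside.
- spoon: Bystander: spoon 140 mm long lying on the bench beside the mat's far (+x) edge. Origin under its middle.
- mug: Bystander: mug 80 mm across, 90 mm high, at the back of the bench. Origin at the centre of its underside.
- bottle: Bystander: bottle 60 mm across, 170 mm tall, at the back of the bench. Origin at the centre of its underside.
There are look-alikes about, which are no part of the job. There is more than one size of the printer; the one meant has the size given above. What is shaped like the carton but turquoise is not meant.

How it is judged:
On the way, in this order (a step that is already met when the one before it is completed fails the run):
1. the carton lies flat on a broad side, at rest, inside the frame on the mat (angle between carton's own z axis and vertical between 1.45 and 1.69 rad and (angle between carton's own y axis and vertical below 0.12 rad or angle between carton's own y axis and vertical above 3.02 rad) and x of foot_a in the frame of frame between -0.073 and 0.073 m and y of foot_a in the frame of frame between -0.113 and 0.113 m and x of foot_b in the frame of frame between -0.073 and 0.073 m and y of foot_b in the frame of frame between -0.113 and 0.113 m and x of head_a in the frame of frame between -0.073 and 0.073 m and y of head_a in the frame of frame between -0.113 and 0.113 m and x of head_b in the frame of frame between -0.073 and 0.073 m and y of head_b in the frame of frame between -0.113 and 0.113 m and linear speed of carton below 0.02 m/s and angular speed of carton below 0.1 rad/s), for 0.2 s.
2. the printer's button is pressed down (value of joint button above 0.0045 m), for 0.05 s.
At the end, for the whole second after the job is handed in: The carton lies flat on a broad side (within about 7 degrees) on the mat, at rest, all four of its end points within the frame's lines (3 mm allowed over them), and the button is up again (all of step 1 and height (world z) of carton below 0.052 m and value of joint button below 0.0015 m); the robot touches nothing.
It fails at once if the carton is lifted off the mat by about 20 mm or more (height (world z) of any of foot_a, foot_b above 0.065 m or height (world z) of any of head_a, head_b above 0.2 m).
It fails at once if the button is pressed while the carton is not yet down (value of joint button above 0.003 m and angle between carton's own z axis and vertical below 1.4 rad).
It fails at once if another thing on the bench is displaced by more than 20 mm (distance of any of spare_carton, jar, bowl, spoon, mug, bottle from where it was at the start of the episode above 0.02 m).
It fails at once if another upright thing is tipped (angle between any of spare_carton, jar, bowl, mug, bottle's own z axis and vertical above 0.35 rad).
It also fails if it takes over 43 s, if anything falls off the work surface, if the arm or the gripper's body presses on something with over 40 N, if the wrist force passes 120 N, or if a joint passes its speed limit or range.

### The arm

A 6-joint arm with a two-finger parallel gripper is mounted at the origin on the work surface. World frame = base frame: x ahead of the robot, y to its left, z up, the work surface at z = 0. Lengths are in m, angles in rad, forces in N, time in s.
With the tool pointing down it reaches from about 0.375 to 0.75 m from the base axis. Payload 9 kg.
Tool frame: the origin (TCP) lies at the very end of the fingers, on their centre line; the grasp point (between the pads) lies 19 mm behind it; z points along the fingers, y is the line along which they close (so a half turn about z gives the same grasp; the last joint's range is limited). The gripper opens to 85 mm and grips with 20 to 120 N. Pads are 22 mm wide; open, the fingers measure 114 mm over their backs; the gripper's body (76 mm by 85 mm) begins 54 mm behind the grasp point. The pads swing forward as they close: fully open they stand 13 mm farther back than shut.
Start: joints at [-1.429, 0.104, 0.097, 1.564, 0, 1.353], TCP at [0.211, -0.562, 0.195] pointing down, gripper open.
Joint ranges: [-2.99, 2.99], [-0.84, 1.86], [-1.1, 1.16], [-1.84, 2.11], [-1.51, 1.56], [-3.14, 3.14]. Speed limits (rad/s): [2.22, 2.22, 2.57, 3.14, 3.14, 3.14].

### API

Orientations are given as a unit quaternion [w, x, y, z].
In Python, from workcell import arm gives the robot as it stands. The module is installed in compiled form; this text tells all that it offers.
- The arm moves only by the tool send_rows, never from a script. Its argument "plan" is a list of rows, each an object with "offset": the shift along the tool's x, y, z in m, a list of three; "rotation": the turn, a rotation vector about the tool's x, y, z in rad, a list of three. A call has exactly 10 rows; each row is the pose to reach, as a shift and turn from the pose commanded when the call began, along the tool's axes at that moment; what a row does not reach only later rows make up. A row lasts 1/8 s, in which the tool goes at most 62.5 mm and 10.7 degrees, less where a joint would pass 70% of its speed; a pose out of reach is approached as far as the arm can. A call with a gripper value outside its range is refused whole. "hand" is the finger opening in m, from 0 to 0.0854, set as the call begins (left out, the last holds). The fingers move at their own pace and stop on an object; the grip force is fixed at half the most. Time passes only in rows, so rows that repeat a pose let the fingers close, or fill a call up. It gives the time, the measured TCP pose, the force, the opening and the grip force at its end, in the units of the state.
- arm.get_obs(): the state, without advancing time (a new reading comes with each control period).
- arm.camera(name): name is "side" or "top" or "wrist"; returns the picture (400x640x3 uint8, blue, green, red); there is no depth.
- arm.get_calibration(name): a dict with "fx", "fy", "cx", "cy" (pixels), "position" and "attitude" of the camera in the world. Camera axes: x right, y up, looking along -z (the intrinsics and any distortion apply to the point x, -y, -z); pixel columns grow to the right and rows downward; lengths in m; the calibration is good to about 2 mm. A picture is of the moment at which its call begins: read the wrist's pose just before it. get_calibration takes no time and is no camera call; for the wrist camera it gives the pose at the moment of the call.
- arm.close_job(): hands the job in; it is judged then, once.
Trained networks look in the newest picture that a camera, given by its name, has taken for a name from the list of things; names that differ only in an ending like _2 or _b are one class to them, and where a whole thing is asked for, a point or a joint stands for the part that bears it (a point fixed in the world has none). Each returns a list of dicts, best first, with "confidence" (0 to 1); they miss things now and then, are a little off and sometimes report something else, mostly with a low value. They report only what shows in the picture. A call takes as long as a camera call. They do not tell look-alikes from the thing itself.
- arm.look_for(camera, thing): "centre" ([x, y, z] in m, in world coordinates, good to about 4 mm: the middle of the surface that is visible of it).
The state is a dict: "t": time; "joints": joint angles; "dq": joint speeds; "joint_torque": joint torques, N m; "tcp_pos": TCP position; "tool_rot": TCP orientation; "wrist_force": force on the tool from outside, world axes, zero at the start; "moment": the same for the moment, N m; "finger_gap": opening from 0.0 (shut) to 1.0 (fully open); "grip_force": force on a finger pad.
Only numpy, scipy, OpenCV 4.12 (cv2) and the standard library are available. Lean on these libraries where they do the work, as an engineer would, in place of code of your own. Each camera call takes 0.05 s, during which the arm holds its last target. There are 200 camera calls.

## Working session

There is one attempt and no reset: what is moved stays moved. The work goes in short steps, Python scripts to look and compute and a tool call to move; the robot and the scene stay as the last step left them, time stands still between calls to the robot, and variables do not carry over. Pictures are saved under pics/ and viewed, at most 10 in all, crops included, and the job is handed in when it is done.

Besides the shell and the picture viewer there is one more tool, called by a JSON object that holds its "op" and its "data", one argument or row to a line. send_rows: Moves the arm, as the interface text tells. Its arguments: {"type":"object","properties":{"plan":{"type":"array"},"hand":{"type":"number"}},"required":["plan"]}

```bash
mkdir -p pics
python3 - <<'E'
from workcell import arm
import cv2
o=arm.get_obs();print(o['t'],o['tcp_pos'],o['tool_rot'],o['finger_gap'])
for c in('top','side'):
    cv2.imwrite(f'pics/{c}0.png',arm.camera(c))
    print(c,arm.get_calibration(c))
    for n in('carton','mat','printer','button','jar','bowl','spoon','mug','bottle'):
        print(n,[(([round(float(v),3) for v in d['centre']]),round(d['confidence'],2)) for d in arm.look_for(c,n)])
E
```

```text
0.0 [ 0.21118835 -0.56121027  0.19403223] [-6.44162861e-04  9.83866293e-01  1.78904170e-01  1.77367318e-05] 0.9969396664750614
top {'fx': 443.70516667102976, 'fy': 443.70516667102976, 'cx': 325.79442657013425, 'cy': 204.2954504121405, 'position': array([ 0.47670075, -0.01634674,  1.17966645]), 'attitude': array([-0.70128171, -0.03657162,  0.02240881,  0.71159281])}
carton [([0.353, -0.005, 0.173], 0.93), ([0.538, -0.088, 0.184], 0.63)]
mat [([0.731, -0.272, 0.029], 0.7), ([0.545, -0.209, 0.007], 0.65)]
printer [([0.313, 0.247, 0.08], 0.95), ([0.511, 0.369, 0.081], 0.88), ([0.509, 0.171, 0.105], 0.8), ([0.531, -0.09, 0.183], 0.26)]
button [([0.488, 0.377, 0.099], 0.63), ([0.292, 0.244, 0.099], 0.57), ([0.477, 0.175, 0.124], 0.55)]
jar [([0.538, -0.346, 0.098], 0.87)]
bowl [([0.732, -0.271, 0.028], 0.86)]
spoon [([0.543, -0.214, 0.01], 0.63), ([0.713, -0.119, 0.011], 0.61)]
mug [([0.803, -0.016, 0.034], 0.63)]
bottle [([0.774, -0.124, 0.11], 0.96)]
side {'fx': 462.6575106137302, 'fy': 462.6575106137302, 'cx': 321.9687631744001, 'cy': 202.34081500758023, 'position': array([0.4777684 , 0.8182872 , 0.90116753]), 'attitude': array([-0.03482794, -0.01564579,  0.39457732,  0.91806915])}
carton [([0.344, 0.024, 0.117], 0.81), ([0.537, -0.063, 0.126], 0.56)]
mat [([0.547, -0.133, 0.012], 0.89)]
printer [([0.502, 0.404, 0.08], 0.96), ([0.71, -0.119, 0.013], 0.74), ([0.317, 0.275, 0.083], 0.72), ([0.514, 0.225, 0.102], 0.55)]
button [([0.292, 0.247, 0.099], 0.64), ([0.479, 0.184, 0.126], 0.62), ([0.488, 0.384, 0.097], 0.61)]
jar [([0.537, -0.34, 0.07], 0.82)]
bowl [([0.731, -0.279, 0.04], 0.72)]
spoon [([0.711, -0.116, 0.015], 0.83), ([0.51, 0.228, 0.103], 0.67)]
mug [([0.796, 0.012, 0.054], 0.76), ([0.548, -0.128, 0.011], 0.26)]
bottle [([0.785, -0.112, 0.1], 0.75), ([0.539, -0.061, 0.13], 0.72)]
```

View pics/top0.png

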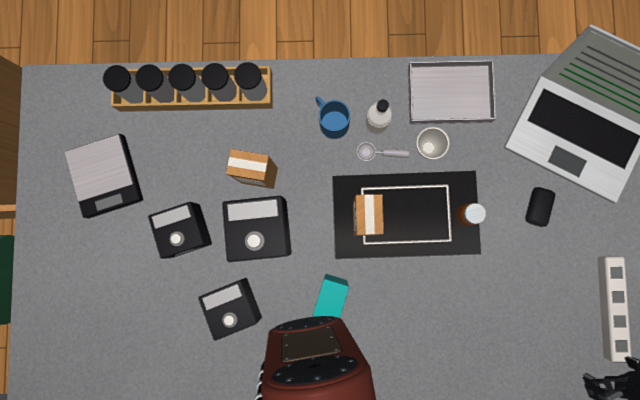

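View pics/side0.png

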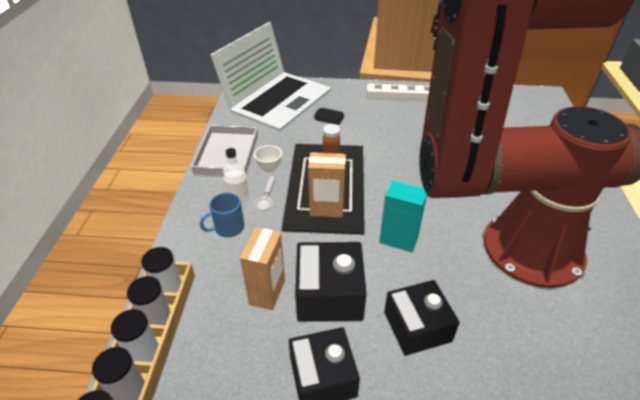

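The top view shows the carton at about (369,215), astride the frame's left line. The frame's corners lie near (363,187)–(451,241). The jar is at (475,213), the large printer's button at (254,241), and the turquoise look-alike at (331,297). The side view agrees, with the carton at (326,185) and the large printer's button at (344,262).

```bash
cat > h.py <<'E'
import numpy as np, cv2
from scipy.spatial.transform import Rotation as R
from scipy.optimize import minimize
def quat(q): return R.from_quat(np.roll(q,-1))
def proj(K,P):
    p=quat(K['attitude']).inv().apply(np.atleast_2d(P)-K['position'])
    return np.c_[K['cx']+K['fx']*p[:,0]/-p[:,2],K['cy']+K['fy']*p[:,1]/p[:,2]]
def unproj(K,uv,z):
    uv=np.atleast_2d(uv).astype(float)
    d=quat(K['attitude']).apply(np.c_[(uv[:,0]-K['cx'])/K['fx'],-(uv[:,1]-K['cy'])/K['fy'],-np.ones(len(uv))])
    return K['position']+d*((z-K['position'][2])/d[:,2])[:,None]
def orange(im,x0,y0,x1,y1):
    hsv=cv2.cvtColor(im,cv2.COLOR_BGR2HSV)
    m=cv2.inRange(hsv,(5,70,70),(25,255,255)); k=np.zeros_like(m); k[y0:y1,x0:x1]=m[y0:y1,x0:x1]
    c=max(cv2.findContours(k,cv2.RETR_EXTERNAL,cv2.CHAIN_APPROX_NONE)[0],key=cv2.contourArea)
    pts=np.argwhere(k)[:,::-1].astype(np.int32)
    return cv2.convexHull(pts)
def hullmask(h,s=4):
    m=np.zeros((400*s,640*s),np.uint8); cv2.fillConvexPoly(m,np.round(h.reshape(-1,2)*s+(s-1)/2).astype(np.int32),1); return m
E
python3 - <<'E'
from h import *
from workcell import arm
ims={c:cv2.imread(f'pics/{c}0.png') for c in('top','side')}; K={c:arm.get_calibration(c) for c in ims}
hl={'top':orange(ims['top'],345,180,390,245),'side':orange(ims['side'],300,153,350,222)}
for c in hl: print(c,hl[c].reshape(-1,2).min(0),hl[c].reshape(-1,2).max(0))
M={c:hullmask(hl[c]) for c in hl}
B=np.array([[a,b,z] for a in(-.045,.045) for b in(-.03,.03) for z in(0,.17)])
def P(v): return R.from_euler('z',v[2]).apply(B)+[v[0],v[1],.012]
def cost(v,cs): return sum(1-(M[c]&(m:=hullmask(cv2.convexHull(proj(K[c],P(v)).astype(np.float32))))).sum()/(M[c]|m).sum() for c in cs)
for cs in(['top'],['side'],['top','side']):
    r=minimize(cost,[.535,-.09,0],args=(cs,),method='Nelder-Mead',options=dict(initial_simplex=[[.535,-.09,0],[.545,-.09,0],[.535,-.075,.0],[.535,-.09,.1]]))
    print(cs,r.x.round(4),r.fun)
# mat & frame in both views
for c,(x0,y0,x1,y1) in {'top':(320,160,500,270),'side':(275,135,375,240)}.items():
    g=cv2.cvtColor(ims[c],cv2.COLOR_BGR2GRAY)
    m=np.zeros_like(g); m[y0:y1,x0:x1]=(g[y0:y1,x0:x1]<60)*255
    n,l,s,_=cv2.connectedComponentsWithStats(m); i=1+s[1:,4].argmax()
    h=cv2.convexHull(np.argwhere(l==i)[:,::-1].astype(np.int32))
    w=unproj(K[c],h.reshape(-1,2),.012)[:,:2].astype(np.float32)
    print(c,'mat',cv2.minAreaRect(w))
K0=K['top'];g=cv2.cvtColor(ims['top'],cv2.COLOR_BGR2GRAY)
m=(g>130); pts=[(u,v) for v in range(180,250) for u in range(386,457) if m[v,u]]
w=unproj(K0,pts,.012)[:,:2].astype(np.float32); print('frame part',cv2.minAreaRect(w))
cv2.imwrite('pics/crop.png',cv2.resize(ims['top'][150:280,310:510],None,fx=4,fy=4,interpolation=cv2.INTER_CUBIC))
for c,(x0,y0,x1,y1) in {'top':(244,231,265,252),'side':(330,250,358,275)}.items():
    g=cv2.cvtColor(ims[c],cv2.COLOR_BGR2GRAY)[y0:y1,x0:x1]; a=np.argwhere(g>190); uv=a.mean(0)[::-1]+[x0,y0]
    print(c,'button',uv,len(a),[unproj(K[c],uv,z).round(4)[0] for z in(.12,.13)])
E
```

```text
top [353 194] [383 235]
side [307 153] [346 217]
['top'] [ 0.537  -0.0952 -0.0098] 0.013857164610933448
['side'] [ 0.536  -0.0895 -0.0478] 0.03235891824292636
['top', 'side'] [ 0.5369 -0.0947 -0.0186] 0.07818663588359742
top mat ((0.5457944273948669, -0.2025756537914276), (0.21687231957912445, 0.37691980600357056), 1.153527021408081)
side mat ((0.544883131980896, -0.19295313954353333), (0.20990099012851715, 0.3765420615673065), 0.9701107144355774)
frame part ((0.5463124513626099, -0.23295430839061737), (0.14996670186519623, 0.1695241779088974), 1.124234914779663)
top button [253.37815126 240.42857143] 119 [array([0.4816, 0.1785, 0.12  ]), array([0.4815, 0.1766, 0.13  ])]
side button [343.64189189 260.20945946] 148 [array([0.4808, 0.1753, 0.12  ]), array([0.4808, 0.1835, 0.13  ])]
```

View pics/crop.png

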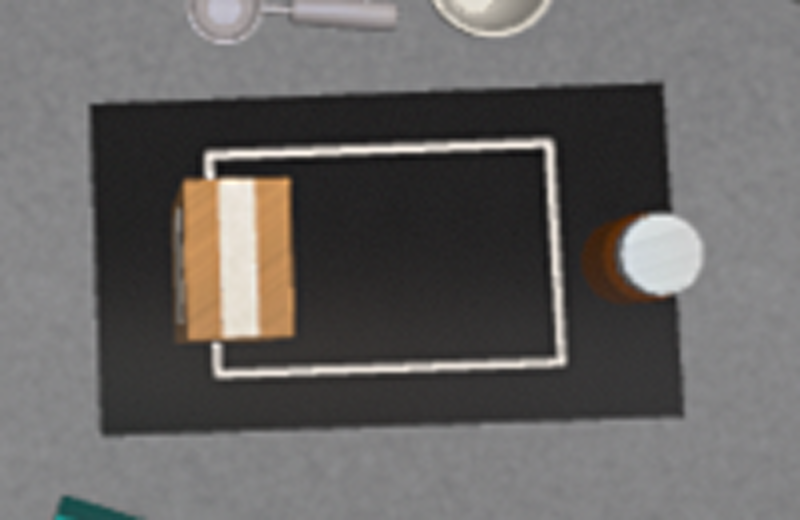

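The crop shows the frame's inner corners near (215,160), (545,150), (555,355) and (222,368). The carton's top face spans (183–293, 180–338). If it tips about its lower −y edge, it lands about 20 mm inside the frame. I'll lift and swing over with the fingers shut and the tool turned square.

{"op": "send_rows", "data": {
  "plan": [
    {"offset":[0,0,-0.055],"rotation":[0,0,0]},
    {"offset":[0,0,-0.106],"rotation":[0,0,0]},
    {"offset":[0.045,-0.036,-0.106],"rotation":[0,0,-0.15]},
    {"offset":[0.09,-0.072,-0.106],"rotation":[0,0,-0.3]},
    {"offset":[0.135,-0.108,-0.106],"rotation":[0,0,-0.45]},
    {"offset":[0.18,-0.144,-0.106],"rotation":[0,0,-0.6]},
    {"offset":[0.225,-0.18,-0.106],"rotation":[0,0,-0.75]},
    {"offset":[0.27,-0.216,-0.106],"rotation":[0,0,-0.9]},
    {"offset":[0.315,-0.252,-0.106],"rotation":[0,0,-1.05]},
    {"offset":[0.36,-0.288,-0.106],"rotation":[0,0,-1.21]}
  ],
  "hand": 0
}}

```text
t: 2.25
tcp_pos: [0.4476, -0.1636, 0.301]
tool_rot: [0.0, 0.706, 0.709, 0.0]
wrist_force: [0.7, -1.4, 0.4]
finger_gap: -0.003
grip_force: 0.0
```

Run:
```python
from h import *
from workcell import arm
o=arm.get_obs();print(o['t'],o['tcp_pos'].round(4),o['joints'],o['finger_gap'],o['wrist_force']);T=quat(o['tool_rot']).as_matrix();print(T.round(3),T.T@(np.array([.537,-.015,.30])-o['tcp_pos']))
```

```text
2.25 [ 0.4476 -0.1636  0.301 ] [-6.25844450e-01 -2.16449265e-01 -1.63607952e-02  1.76991430e+00
 -6.19422932e-05  9.40979454e-01] -0.002500610139323099 [ 0.66592127 -1.39361528  0.37654589]
[[-0.004  1.     0.001]
 [ 1.     0.004 -0.001]
 [-0.001  0.001 -1.   ]] [0.14824125 0.09003437 0.00101899]
```

{"op": "send_rows", "data": {
  "plan": [
    {"offset":[0.05,0.03,0],"rotation":[0,0,0]},
    {"offset":[0.1,0.06,0],"rotation":[0,0,0]},
    {"offset":[0.15,0.09,0],"rotation":[0,0,0]},
    {"offset":[0.15,0.09,0.04],"rotation":[0,0,0]},
    {"offset":[0.15,0.09,0.08],"rotation":[0,0,0]},
    {"offset":[0.15,0.09,0.12],"rotation":[0,0,0]},
    {"offset":[0.15,0.09,0.15],"rotation":[0,0,0]},
    {"offset":[0.15,0.09,0.155],"rotation":[0,0,0]},
    {"offset":[0.14,0.09,0.155],"rotation":[0,0,0]},
    {"offset":[0.13,0.09,0.155],"rotation":[0,0,0]}
  ]
}}

```text
t: 3.5
tcp_pos: [0.5378, -0.0365, 0.1475]
tool_rot: [0.001, 0.707, 0.707, 0.0]
wrist_force: [0.1, 0.2, -0.8]
finger_gap: 0.001
grip_force: 0.0
```

{"op": "send_rows", "data": {
  "plan": [
    {"offset":[-0.01,0,0],"rotation":[0,0,0]},
    {"offset":[-0.018,0,0],"rotation":[0,0,0]},
    {"offset":[-0.026,0,0],"rotation":[0,0,0]},
    {"offset":[-0.034,0,0],"rotation":[0,0,0]},
    {"offset":[-0.042,0,0],"rotation":[0,0,0]},
    {"offset":[-0.05,0,0],"rotation":[0,0,0]},
    {"offset":[-0.058,0,0],"rotation":[0,0,0]},
    {"offset":[-0.066,0,0],"rotation":[0,0,0]},
    {"offset":[-0.074,0,0],"rotation":[0,0,0]},
    {"offset":[-0.082,0,0],"rotation":[0,0,0]}
  ]
}}

```text
t: 4.75
tcp_pos: [0.5369, -0.1179, 0.1458]
tool_rot: [0.0, 0.707, 0.707, -0.0]
wrist_force: [-0.1, -0.3, 0.1]
finger_gap: 0.0
grip_force: 0.0
```

Run:
```python
from h import *
from workcell import arm
o=arm.get_obs();print(o['t'],o['tcp_pos'].round(4),o['wrist_force'])
cv2.imwrite('pics/side1.png',arm.camera('side')[100:260,230:430].repeat(3,0).repeat(3,1))
```

```text
4.75 [ 0.5369 -0.1179  0.1458] [-0.05590101 -0.30388909  0.06249623]
```

View pics/side1.png

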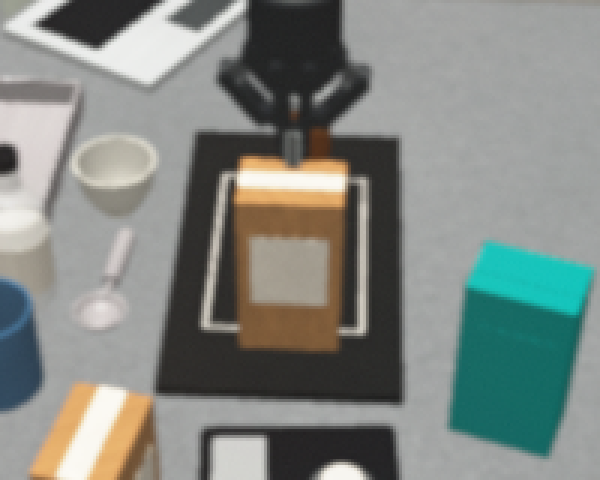

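Run:
```python
from h import *
from workcell import arm
K=arm.get_calibration('side')
for p in([.537,-.118,.146],[.537,-.1,.182],[.537,-.065,.012]): print(p,((proj(K,p)[0]-[230,100])*3).round())
im=arm.camera('top'); cv2.imwrite('pics/top1.png',im[130:300,280:520].repeat(3,0).repeat(3,1))
cv2.imwrite('pics/w1.png',arm.camera('wrist'))
o=arm.get_obs();print(o['t'],o['tcp_pos'],o['wrist_force'],o['joints'])
```

```text
[0.537, -0.118, 0.146] [291. 194.]
[0.537, -0.1, 0.182] [290. 174.]
[0.537, -0.065, 0.012] [286. 347.]
4.9 [ 0.53679284 -0.1177686   0.14572763] [-0.52698673 -0.21073615 -0.77992227] [-4.54007837e-01 -5.39402742e-02 -1.52124173e-01  1.47273964e+00
 -4.86727739e-05  1.11845286e+00]
```

View pics/top1.png

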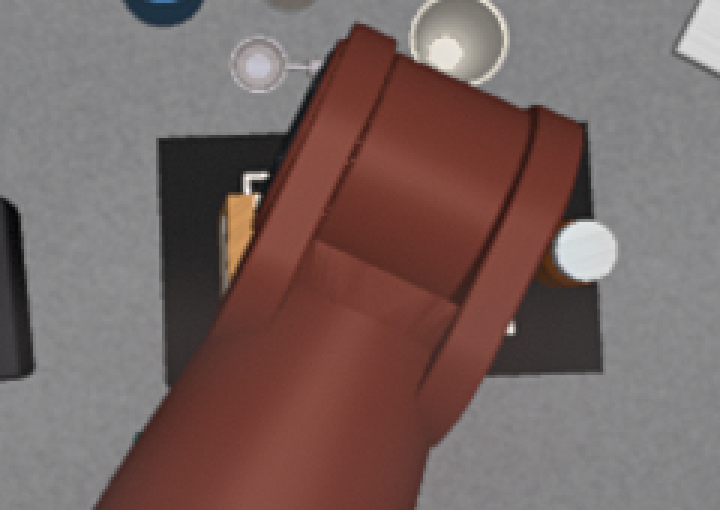

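The carton still stands unmoved, although the reported TCP lies inside it. In the side view the finger's end sits at about (293,165), not at the projected (291,194). I'll check the wrist view.

View pics/w1.png

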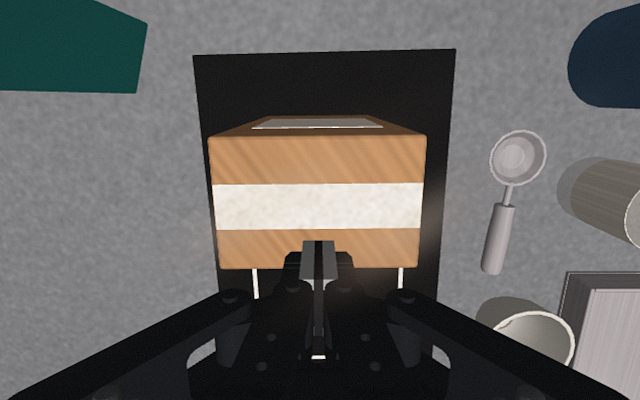

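Run:
```python
from h import *
from workcell import arm
K=arm.get_calibration('wrist');print(K)
for p in([.537,-.118,.146],[.492,-.065,.182],[.582,-.065,.182],[.492,-.125,.182],[.582,-.125,.182]): print(p,proj(K,p)[0].round())
```

```text
{'fx': 350.8132873632095, 'fy': 350.8132873632095, 'cx': 318.05269962598925, 'cy': 197.18939821404024, 'position': array([ 0.53849273, -0.04827652,  0.32567045]), 'attitude': array([ 9.90375980e-01, -1.38399683e-01,  6.28477027e-04, -7.41984777e-04])}
[0.537, -0.118, 0.146] [316. 230.]
[0.492, -0.065, 0.182] [204. 140.]
[0.582, -0.065, 0.182] [425. 140.]
[0.492, -0.125, 0.182] [216. 273.]
[0.582, -0.125, 0.182] [415. 273.]
```

In the wrist view the carton is unmoved, with its top corners at (209,137) and (420,268). The fingers end at about (319,240), apparently above its top, although the projected TCP is lower. Raising the tool will show where the finger ends really are.

{"op": "send_rows", "data": {
  "plan": [
    {"offset":[0,0,-0.03],"rotation":[0,0,0]},
    {"offset":[0,0,-0.06],"rotation":[0,0,0]},
    {"offset":[0,0,-0.09],"rotation":[0,0,0]},
    {"offset":[0.04,0,-0.09],"rotation":[0,0,0]},
    {"offset":[0.08,0,-0.09],"rotation":[0,0,0]},
    {"offset":[0.11,0,-0.09],"rotation":[0,0,0]},
    {"offset":[0.11,0,-0.09],"rotation":[0,0,0]},
    {"offset":[0.11,0,-0.09],"rotation":[0,0,0]},
    {"offset":[0.11,0,-0.09],"rotation":[0,0,0]},
    {"offset":[0.11,0,-0.09],"rotation":[0,0,0]}
  ]
}}

```text
t: 6.15
tcp_pos: [0.537, -0.0081, 0.2357]
tool_rot: [-0.0, 0.708, 0.706, -0.0]
wrist_force: [0.3, 0.5, -0.2]
finger_gap: 0.003
grip_force: 0.0
```

Run:
```python
from h import *
from workcell import arm
o=arm.get_obs();p=o['tcp_pos'];print(o['t'],p,o['wrist_force'],o['finger_gap'])
a=arm.camera('side');b=arm.camera('wrist')
for n,im in(('side',a),('wrist',b)):
    K=arm.get_calibration(n)
    for dz in(0,.02,.04,.06): print(n,dz,proj(K,p+[0,0,dz])[0].round(1))
ca=a[90:290,220:420].repeat(2,0).repeat(2,1); cb=b[:400,120:520]
cv2.imwrite('pics/c2.png',np.hstack([ca,cb]))
```

```text
6.15 [ 0.53696626 -0.00805855  0.23568937] [ 0.32578029  0.50789248 -0.19283594] 0.0028955562317452047
side 0 [324.1 164.2]
side 0.02 [324.1 157.3]
side 0.04 [324.1 150.2]
side 0.06 [324.1 142.9]
wrist 0 [315.5 229.5]
wrist 0.02 [315.2 244.2]
wrist 0.04 [314.8 262.6]
wrist 0.06 [314.3 286.2]
```

View pics/c2.png

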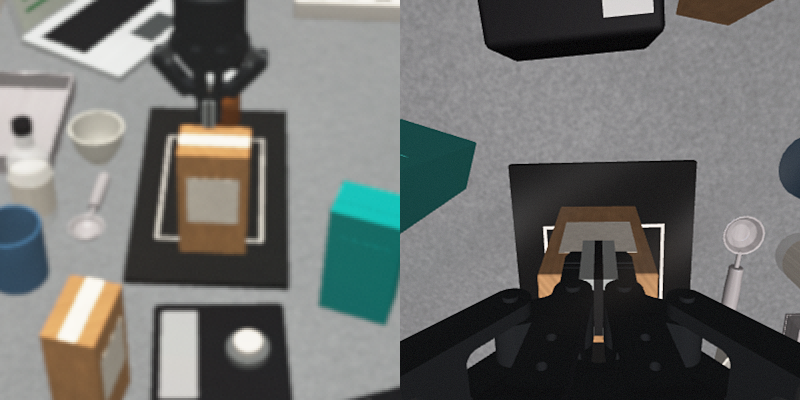

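Both views agree that the finger ends are really about 35–40 mm above the reported TCP: side row 152 against 164 projected, and wrist row 240 both before and after the lift. So the fingers passed just over the carton. I'll repeat the push about 35 mm lower.

{"op": "send_rows", "data": {
  "plan": [
    {"offset":[0,0,0.04],"rotation":[0,0,0]},
    {"offset":[0,0,0.08],"rotation":[0,0,0]},
    {"offset":[0,0,0.115],"rotation":[0,0,0]},
    {"offset":[0,0,0.122],"rotation":[0,0,0]},
    {"offset":[-0.01,0,0.122],"rotation":[0,0,0]},
    {"offset":[-0.02,0,0.122],"rotation":[0,0,0]},
    {"offset":[-0.03,0,0.122],"rotation":[0,0,0]},
    {"offset":[-0.038,0,0.122],"rotation":[0,0,0]},
    {"offset":[-0.046,0,0.122],"rotation":[0,0,0]},
    {"offset":[-0.054,0,0.122],"rotation":[0,0,0]}
  ]
}}

```text
t: 7.5
tcp_pos: [0.537, -0.0618, 0.1139]
tool_rot: [0.0, 0.707, 0.707, 0.0]
wrist_force: [0.7, 0.6, 0.4]
finger_gap: -0.002
grip_force: 0.5
```

{"op": "send_rows", "data": {
  "plan": [
    {"offset":[-0.008,0,0],"rotation":[0,0,0]},
    {"offset":[-0.016,0,0],"rotation":[0,0,0]},
    {"offset":[-0.024,0,0],"rotation":[0,0,0]},
    {"offset":[-0.032,0,0],"rotation":[0,0,0]},
    {"offset":[-0.04,0,0],"rotation":[0,0,0]},
    {"offset":[-0.048,0,0],"rotation":[0,0,0]},
    {"offset":[-0.056,0,0],"rotation":[0,0,0]},
    {"offset":[-0.064,0,0],"rotation":[0,0,0]},
    {"offset":[-0.064,0,0],"rotation":[0,0,0]},
    {"offset":[-0.064,0,0],"rotation":[0,0,0]}
  ]
}}

```text
t: 8.75
tcp_pos: [0.5368, -0.1253, 0.1138]
tool_rot: [-0.0, 0.707, 0.707, -0.0]
wrist_force: [0.0, 0.6, -0.3]
finger_gap: 0.003
grip_force: 0.0
```

Run:
```python
from h import *
from workcell import arm
o=arm.get_obs();p=o['tcp_pos'];print(o['t'],p,o['wrist_force'],o['finger_gap'])
a=arm.camera('side');b=arm.camera('wrist')
cv2.imwrite('pics/c3.png',np.hstack([a[90:290,220:420].repeat(2,0).repeat(2,1),b[:400,120:520]]))
# tip location solve: same front bottom edge, previous pose
```

```text
8.75 [ 0.53679943 -0.12529746  0.1137612 ] [ 0.00806817  0.56017543 -0.25223519] 0.0025642079418759633
```

View pics/c3.png

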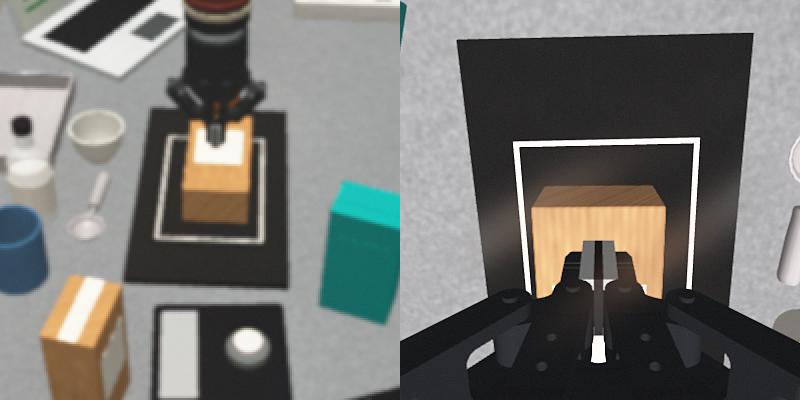

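The carton lies flat inside the frame (side crop: 183–255, 120–222; wrist crop: inside the white lines). Now I'll go up and over to the printer's button.

{"op": "send_rows", "data": {
  "plan": [
    {"offset":[0,0,-0.05],"rotation":[0,0,0]},
    {"offset":[0,0,-0.1],"rotation":[0,0,0]},
    {"offset":[0.03,0,-0.12],"rotation":[0,0,0]},
    {"offset":[0.08,-0.01,-0.12],"rotation":[0,0,0]},
    {"offset":[0.13,-0.02,-0.12],"rotation":[0,0,0]},
    {"offset":[0.18,-0.03,-0.12],"rotation":[0,0,0]},
    {"offset":[0.23,-0.04,-0.12],"rotation":[0,0,0]},
    {"offset":[0.27,-0.05,-0.12],"rotation":[0,0,0]},
    {"offset":[0.302,-0.056,-0.12],"rotation":[0,0,0]},
    {"offset":[0.302,-0.056,-0.12],"rotation":[0,0,0]}
  ]
}}

```text
t: 10.1
tcp_pos: [0.4805, 0.1786, 0.2339]
tool_rot: [-0.0, 0.706, 0.708, 0.0]
wrist_force: [0.2, -0.5, -0.4]
finger_gap: -0.0
grip_force: 0.0
```

Run:
```python
from h import *
from scipy.optimize import least_squares
from workcell import arm
o=arm.get_obs();p=o['tcp_pos'];print(o['t'],p,o['wrist_force'],o['joints'].round(3))
t=arm.camera('top');s=arm.camera('side');w=arm.camera('wrist')
Kt,Ks,Kw=[arm.get_calibration(n) for n in('top','side','wrist')]
# finger-end (front lower edge) relative to TCP, from the earlier picture pair
p0=np.array([.537,-.0081,.2357]); K2=dict(Kw); K2['position']=Kw['position']-p+p0
r=least_squares(lambda d:np.r_[proj(Ks,p0+d)[0]-[324.5,152],proj(K2,p0+d)[0]-[319,240]],[0,0,.03]);print('tip edge rel',r.x.round(4),r.fun.round(1))
bt=arm.look_for('wrist','button');print([(d['centre'],d['confidence']) for d in bt])
# carton lying: top face hull at z .072
h=orange(t,350,180,460,245).reshape(-1,2);print(h.min(0),h.max(0)); rc=cv2.minAreaRect(unproj(Kt,h,.072)[:,:2].astype(np.float32));print('carton',rc)
cv2.imwrite('pics/c4.png',np.hstack([t[160:260,320:500].repeat(2,0).repeat(2,1),s[200:300,290:470].repeat(2,0).repeat(2,1)]) )
x=np.vstack([cv2.imread('pics/c4.png')[:,:640],w]);cv2.imwrite('pics/c4.png',x[:600])
```

```text
10.1 [0.48046534 0.17864019 0.23389253] [ 0.16445006 -0.48860019 -0.37901189] [ 0.1   -0.15  -0.082  1.639  0.     1.669]
tip edge rel [0.0025 0.0086 0.041 ] [-1.8  0.1 -0.3  0. ]
[([0.4801, 0.1748, 0.1322], 0.75), ([0.2973, 0.241, 0.1003], 0.6)]
[376 197] [459 235]
carton ((0.5375646352767944, -0.2225712537765503), (0.09317077696323395, 0.2051151841878891), 0.4695826470851898)
```

View pics/c4.png

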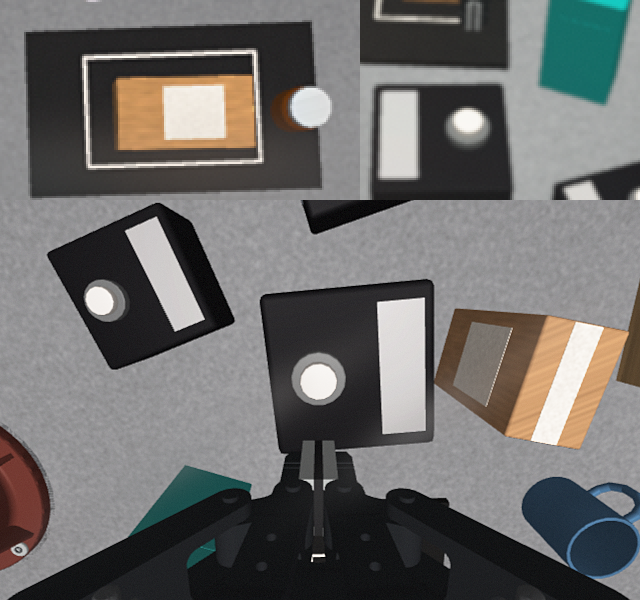

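Top view crop: the carton (115–257, 75–150) lies flat inside the frame lines (85–260), close to the −y line. The wrist view shows the large printer with its button at (319,182), on the tool's axis. Next I'll check the margin and the button's position.

Run:
```python
from h import *
from workcell import arm
Kt=arm.get_calibration('top');Kw=arm.get_calibration('wrist');Ks=arm.get_calibration('side')
t=arm.camera('top');w=arm.camera('wrist')
hs=cv2.cvtColor(t,cv2.COLOR_BGR2HSV); g=cv2.cvtColor(t,cv2.COLOR_BGR2GRAY)
for v in(202,208,214,220,228,232):
    u=[u for u in range(365,470) if 5<=hs[v,u,0]<=25 and hs[v,u,1]>60 and hs[v,u,2]>90]
    r=[x for x in range(440,456)]
    print(v,u[0],[x for x in u if x<452][-1],'near',unproj(Kt,[u[0],v],.072)[0,1].round(4),[int(g[v,x]) for x in r],[int(hs[v,x,1]) for x in r])
for u in(446,447,448,449,450,451): print(u,[unproj(Kt,[u,215],z)[0,1].round(4) for z in(.012,.072)])
b=cv2.inRange(w[150:215,285:355],(185,)*3,(255,)*3);a=np.argwhere(b).mean(0)[::-1]+[285,150];print('btn px',a,(b>0).sum(),'diam px',2*np.sqrt((b>0).sum()/np.pi))
for z in(.115,.12,.125,.13): print(z,unproj(Kw,a,z)[0].round(4),unproj(Ks,[343.64,260.2],z)[0].round(4), 'px of 32mm',350.8*.032/ (Kw['position'][2]-z))
```

```text
202 377 446 near -0.1229 [157, 157, 159, 159, 161, 161, 103, 177, 210, 129, 42, 31, 38, 38, 37, 38] [140, 139, 138, 139, 140, 146, 121, 10, 14, 17, 12, 23, 19, 7, 13, 13]
208 378 446 near -0.1251 [162, 164, 163, 163, 165, 164, 131, 145, 239, 166, 54, 34, 39, 42, 40, 41] [140, 137, 140, 140, 141, 144, 138, 35, 13, 17, 14, 15, 13, 12, 12, 6]
214 378 447 near -0.1247 [161, 162, 166, 166, 168, 170, 183, 127, 225, 196, 97, 41, 42, 44, 45, 47] [138, 138, 136, 139, 138, 139, 130, 88, 12, 14, 18, 12, 17, 6, 11, 123]
220 379 447 near -0.1268 [157, 156, 156, 158, 159, 162, 163, 102, 173, 206, 127, 51, 46, 50, 48, 49] [133, 134, 135, 134, 134, 136, 141, 112, 9, 15, 18, 24, 21, 24, 25, 5]
228 378 447 near -0.1239 [159, 159, 161, 160, 159, 161, 160, 110, 105, 226, 171, 76, 51, 57, 58, 58] [130, 131, 129, 131, 132, 133, 134, 124, 25, 13, 17, 23, 32, 21, 25, 21]
232 378 448 near -0.1237 [157, 158, 158, 159, 159, 158, 157, 130, 98, 220, 191, 100, 58, 60, 61, 61] [130, 130, 129, 129, 129, 131, 133, 130, 67, 14, 17, 20, 29, 24, 20, 20]
446 [np.float64(-0.3084), np.float64(-0.2933)]
447 [np.float64(-0.311), np.float64(-0.2958)]
448 [np.float64(-0.3136), np.float64(-0.2983)]
449 [np.float64(-0.3162), np.float64(-0.3008)]
450 [np.float64(-0.3188), np.float64(-0.3032)]
451 [np.float64(-0.3214), np.float64(-0.3057)]
btn px [317.84615385 180.41758242] 1001 diam px 35.700319106135424
0.115 [0.4824 0.1755 0.115 ] [0.4809 0.1712 0.115 ] px of 32mm 37.59127801836154
0.12 [0.4824 0.1767 0.12  ] [0.4808 0.1753 0.12  ] px of 32mm 38.231407484847146
0.125 [0.4824 0.1779 0.125 ] [0.4808 0.1794 0.125 ] px of 32mm 38.89371573331501
0.13 [0.4824 0.179  0.13  ] [0.4808 0.1835 0.13  ] px of 32mm 39.579375737609055
```

The carton's head is at y ≈ −0.295 and the inner line at ≈ −0.312, so the margin is good. Contact with the button is expected after roughly 150 mm of descent. I'll descend close to it, then go slowly.

{"op": "send_rows", "data": {
  "plan": [
    {"offset":[0,0.001,0.04],"rotation":[0,0,0]},
    {"offset":[0,0.001,0.08],"rotation":[0,0,0]},
    {"offset":[0,0.001,0.11],"rotation":[0,0,0]},
    {"offset":[0,0.001,0.125],"rotation":[0,0,0]},
    {"offset":[0,0.001,0.135],"rotation":[0,0,0]},
    {"offset":[0,0.001,0.14],"rotation":[0,0,0]},
    {"offset":[0,0.001,0.143],"rotation":[0,0,0]},
    {"offset":[0,0.001,0.145],"rotation":[0,0,0]},
    {"offset":[0,0.001,0.147],"rotation":[0,0,0]},
    {"offset":[0,0.001,0.147],"rotation":[0,0,0]}
  ]
}}

```text
t: 11.65
tcp_pos: [0.4826, 0.1767, 0.0872]
tool_rot: [0.0, 0.707, 0.707, 0.0]
wrist_force: [1.0, -1.2, 2.8]
finger_gap: 0.001
grip_force: 1.3
```

{"op": "send_rows", "data": {
  "plan": [
    {"offset":[0,0,0.001],"rotation":[0,0,0]},
    {"offset":[0,0,0.001],"rotation":[0,0,0]},
    {"offset":[0,0,0.002],"rotation":[0,0,0]},
    {"offset":[0,0,0.002],"rotation":[0,0,0]},
    {"offset":[0,0,0.003],"rotation":[0,0,0]},
    {"offset":[0,0,0.003],"rotation":[0,0,0]},
    {"offset":[0,0,0.004],"rotation":[0,0,0]},
    {"offset":[0,0,0.004],"rotation":[0,0,0]},
    {"offset":[0,0,0.004],"rotation":[0,0,0]},
    {"offset":[0,0,0.004],"rotation":[0,0,0]}
  ]
}}

```text
t: 12.9
tcp_pos: [0.4827, 0.1767, 0.0843]
tool_rot: [0.001, 0.707, 0.707, 0.001]
wrist_force: [-1.7, -0.8, 14.7]
finger_gap: -0.004
grip_force: 7.4
```

{"op": "send_rows", "data": {
  "plan": [
    {"offset":[0,0,0.001],"rotation":[0,0,0]},
    {"offset":[0,0,0.002],"rotation":[0,0,0]},
    {"offset":[0,0,0.002],"rotation":[0,0,0]},
    {"offset":[0,0,-0.01],"rotation":[0,0,0]},
    {"offset":[0,0,-0.04],"rotation":[0,0,0]},
    {"offset":[0,0,-0.08],"rotation":[0,0,0]},
    {"offset":[0,0,-0.12],"rotation":[0,0,0]},
    {"offset":[0,0,-0.14],"rotation":[0,0,0]},
    {"offset":[0,0,-0.14],"rotation":[0,0,0]},
    {"offset":[0,0,-0.14],"rotation":[0,0,0]}
  ]
}}

```text
t: 14.15
tcp_pos: [0.4814, 0.1766, 0.2211]
tool_rot: [-0.001, 0.707, 0.707, -0.001]
wrist_force: [-1.1, -0.5, -0.2]
finger_gap: 0.003
grip_force: 0.0
```

Run:
```python
from h import *
from workcell import arm
o=arm.get_obs();print(o['t'],o['tcp_pos'],o['wrist_force'])
t=arm.camera('top');s=arm.camera('side')
cv2.imwrite('pics/c5.png',np.hstack([t[130:290,230:500].repeat(2,0).repeat(2,1)[:,:400],s[120:280,240:440].repeat(2,0).repeat(2,1)]))
```

```text
14.15 [0.48140002 0.17662275 0.22110474] [-1.09779793 -0.49782566 -0.1884126 ]
```

View pics/c5.png

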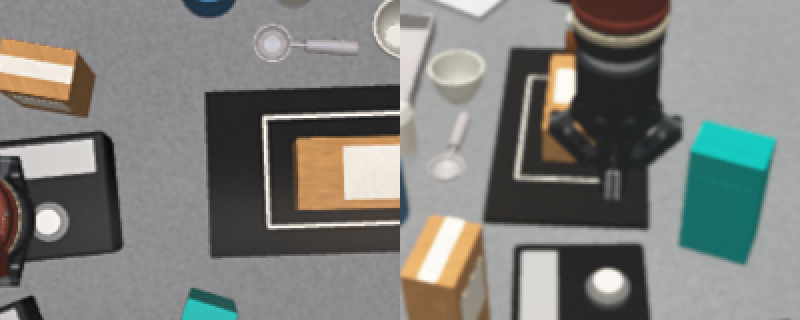

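The carton still lies inside the frame (left crop, 295–400, 135–210). The button is up at (608,287) in the right crop, and the fingers are clear.

```bash
python3 -c "
from workcell import arm
print(arm.close_job())"
```

```text
the job is handed in; nothing more can be done
None
```

I pushed the carton over so it lies flat inside the frame, pressed the printer's button down (about 15 N) and released it, and handed the job in at about 14 s; no verdict came back.

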